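Step the stamping jig to the blank tag and print it

TASK

On the stamping jig, pull up the black index knob, slide the carriage along until the stamp stands over the tag that is still blank, and let the pin spring fully home into that tag's hole; its exact place has to be felt for, gently, without forcing the pin. Then press the stamp down to its stop for a moment, without slamming it, and let it rise again. Never press over a printed tag or with the pin not home, and leave the other things on the table alone.

Things in the scene. Friction and masses are not known exactly. Their poses are not given: they have to be found in the camera images.
- jig: stamping jig fixed on the table: plywood base 160 x 256 mm, top 12 mm above the table. Origin at table height near its middle; x points to the rear (front edge x = -82 mm, rear edge +78 mm), y along the guide rail from the carriage's parking end over the three tags, z up. The row of tags lies at x = -40 mm, the guide rail at +14 mm, the index bar at +52 mm
- index_bar: grey channel 28 x 244 x 17 mm, origin mid-length on its underside, axes as the jig's. Holds a steel strip, top 28 mm above the table: a 35 mm slot where the pin is parked, then three 9.4 mm holes 54 mm apart, one per tag. The strip has just been clamped anew for another margin: with the pin home the stamp now stands up to 9 mm to either side of the tag's centre, not known beforehand
- blank_tag: the one tag without print: kraft card 62 x 50 x 2 mm, fixed in one of the three places between thin battens; origin at the centre of its underside, 12 mm above the table, axes as the jig's. The two others bear a dark star-like print
- knob (a point): centre of the black index knob: upright knurled cylinder, 23 mm wide, 26 mm high, at the rear of the carriage, gripped from above; 68 mm above the table while the pin is home. Carriage top at 42 mm; under the knob a collar 21 mm wide up to 52 mm. Pulls straight up; pushed or pulled sideways it takes the carriage along
- stamp_top (a point): centre of the top of the beech stamp's round head (30 mm in diameter) at the front of the carriage, 100 mm above the table when up, 92 mm in front of the knob; press here straight down. The stamp's middle lies under it
- stamp: the beech handle stamp, 74 mm high, clamped in the carriage's stamp head; origin at the centre of its underside, 26 mm above the table when up
- carriage (a joint): place of the carriage along the jig's y in m: about 0 parked, grows towards the tags, stops at -0.008 and 0.172; about 2.5 N of friction. The stamp is over the three tags at about 0.054, 0.108 and 0.162
- plunger (a joint): height of index pin and knob in m: 0 = pin fully home (8 mm deep in the strip), about 0.008 = tip on top of the strip, at most 0.013. Spring pushes down, 6 N at 0, 9.5 N at 0.012; it does not stay up by itself. Pin 8 mm thick, blunt. Let go on top of the strip, it rides there (some 5 N to slide the carriage) and drops in over a hole
- stamp_head (a joint): travel of the stamp downwards in m: 0 = up, 0.012 = on its stop at the tag; a spring lifts it (4.8 N at 0, 9.6 N at the stop)
- ink_pad: bystander: black ink pad case, 57 x 80 x 14 mm, origin at the centre of its underside
- balm_tin: bystander: small light grey tin, 39 mm wide, 16 mm high, origin at the centre of its underside
- glue_stick: bystander: grey-green glue stick standing upright, 27 mm wide, 87 mm high, origin at the centre of its underside
- spare_stamp: bystander: another beech handle stamp, 35 x 43 x 74 mm, standing on the table, origin at the centre of its underside
- wood_block_stamp: bystander: square wooden block stamp, 34 x 34 x 24 mm, origin at the centre of its underside

How it is judged:
On the way, in this order (a step that is already met when the one before it is completed fails the run):
1. the knob is pulled up so far that the pin is clear of the strip (value of joint plunger above 0.009 m), for 0.05 s.
2. the pin is fully home in the hole of the blank tag (value of joint plunger below 0.0015 m and y of stamp_top in the frame of blank_tag between -0.013 and 0.013 m), for 0.3 s.
3. the stamp is pressed to the bottom over the blank tag, carriage locked (all of step 2 and value of joint stamp_head above 0.0105 m), for 0.2 s.
At the end, for the whole second after the job is handed in: The index pin is fully home (within 1.5 mm of its seat) in the hole of the tag that was blank, the stamp standing over that tag (its middle within 13 mm of the tag's centre along the guide) and fully up again (within 2 mm) (all of step 2 and value of joint stamp_head below 0.002 m); the robot touches nothing.
It fails at once if the index pin is forced against the strip (contact force between index_bar and anything else above 35 N).
It fails at once if the stamp is slammed or pressed too hard (contact force between stamp and anything else above 40 N).
It fails at once if the stamp is pressed down with the pin not home or away from the blank tag (value of joint stamp_head above 0.006 m and (value of joint plunger above 0.003 m or y of stamp_top in the frame of blank_tag above 0.015 m or y of stamp_top in the frame of blank_tag below -0.015 m)).
It fails at once if a bystander is pushed aside (distance of any of ink_pad, balm_tin, glue_stick, spare_stamp, wood_block_stamp from where it was at the start of the episode above 0.02 m).
It also fails if it takes over 54 s, if anything falls off the work surface, if the arm or the gripper's body presses on something with over 40 N, if the wrist force passes 120 N, or if a joint passes its speed limit or range.

ROBOT

A 7-joint arm with a two-finger parallel gripper is mounted at the origin on a cart in front of the work surface, level with it; the furniture and walls round the work are solid. World frame = base frame: x ahead of the robot, y to its left, z up, the work surface at z = 0. Lengths are in m, angles in rad, forces in N, time in s.
With the tool pointing down it reaches from about 0.4 to 0.9 m from the base axis. Payload 5.5 kg.
Tool frame: the origin (TCP) lies at the very end of the fingers, on their centre line; the grasp point (between the pads) lies 19 mm behind it (pinch_z is the distance from the TCP to the grasp point, in m); z points along the fingers, y is the direction in which the jaws open and shut (so a half turn about z gives the same grasp; the last joint's range is limited). The gripper opens to 92 mm and grips with 3 to 60 N. Pads are 19 mm wide; open, the fingers measure 130 mm over their backs; the gripper's body (75 mm by 190 mm) begins 47 mm behind the grasp point.
Start: joints at [1.521, 0.501, -0.427, 1.55, 0.221, 1.138, -0.21], TCP at [0.2, -0.618, 0.227] pointing down, gripper open.
Joint ranges: [-2.88, 2.88], [-0.31, 2.03], [-1.54, 1.56], [0.2, 2.42], [-1.41, 4.55], [0.19, 2.02], [-2.57, 2.57]. Speed limits (rad/s): [2.57, 2.57, 3.14, 3.14, 3.14, 3.14, 3.14].

INTERFACE

Orientations are given as a unit quaternion [w, x, y, z].
In Python, from rig import read_state, capture, calibration, hand_in, pinch_z gives the robot as it stands.
- The arm moves only by the tool drive_tool, never from a script. Its argument "targets" is a list of rows, each an object of numbers: "x", "y", "z": the shift along the tool's x, y, z in mm; "wx", "wy", "wz": the turn, a rotation vector about the tool's x, y, z in rad. In form: [{"x": .., "y": .., "z": .., "wx": .., "wy": .., "wz": ..}, ...]. A call has 1 to 10 rows; each row is the pose to reach, as a shift and turn from the pose commanded when the call began, along the tool's axes at that moment; what a row does not reach only later rows make up. A row lasts 1/10 s, in which the tool goes at most 50 mm and 8.59 degrees, less where a joint would pass 70% of its speed; a pose out of reach is approached as far as the arm can. A call with a gripper value outside its range is refused whole. "gripper" is the finger opening in mm, from 0 to 91.8, set as the call begins (left out, the last holds). The fingers move at their own pace and stop on an object; "squeeze" is the grip in N (left out, the last holds). Time passes only in rows, so rows that repeat a pose let the fingers close. It gives the time, the measured TCP pose, the force and the opening at its end, in the units of the state.
- read_state(): the state, without advancing time (a new reading comes with each control period).
- capture(name): name is "side" or "top" or "wrist"; returns (picture, depth): 400x640x3 uint8, red, green, blue; 400x640 float32, m along the optical axis (not along the pixel's ray), 0 where there is no reading.
- calibration(name): a dict with "fx", "fy", "cx", "cy" (pixels), "camera_from_world" (4x4, takes a point from world to camera coordinates). Camera axes: x right, y up, looking along -z (the intrinsics and any distortion apply to the point x, -y, -z); pixel columns grow to the right and rows downward; lengths in m; the calibration is good to about 2 mm. A picture is of the moment at which its call begins: read the wrist's pose just before it. calibration takes no time and is no camera call; for the wrist camera it gives the pose at the moment of the call.
- hand_in(): hands the job in, once; it reports no verdict.
The state is a dict: "time_s": time; "qpos": joint angles; "joint_vel": joint speeds; "tau": joint torques, N m; "eef_pos": TCP position; "eef_rot": TCP orientation; "ft_force": force on the tool from outside, world axes, zero at the start; "wrist_torque": the same for the moment, N m; "finger_gap": finger opening in m.
Only numpy, scipy, OpenCV 4.12 (cv2) and the standard library are available. Lean on these libraries where they do the work, as an engineer would, in place of code of your own. Each camera call takes 0.05 s, during which the arm holds its last target.

## Working session

There is one attempt and no reset: what is moved stays moved. The work goes in short steps, Python scripts to look and compute and a tool call to move; the robot and the scene stay as the last step left them, time stands still between calls to the robot, and variables do not carry over. Pictures are saved under pics/ and viewed, and the job is handed in when it is done.

Besides the shell and the picture viewer there is one more tool, called after "Call:" by a JSON object that holds its "name" and its "arguments". drive_tool: Moves the arm, as the interface text tells. Its arguments: {"type":"object","properties":{"targets":{"type":"array"},"gripper":{"type":"number"},"squeeze":{"type":"number"}},"required":["targets"]}

```bash
mkdir -p pics; ls; python3 - <<'E'
from rig import *
import cv2,numpy as np
s=read_state(); print({k:np.round(v,4).tolist() if not isinstance(v,(int,float)) else v for k,v in s.items()}); print(pinch_z)
for n in ["side","top","wrist"]:
    im,d=capture(n); cv2.imwrite(f"pics/{n}0.png",im[:,:,::-1]); np.savez(f"{n}0.npz",im=im,d=d,**{k:np.array(v) for k,v in calibration(n).items()})
    print(n,{k:np.round(v,3).tolist() for k,v in calibration(n).items()})
E
```

```text
pics
{'time_s': 0.0, 'qpos': [1.5212, 0.5018, -0.4268, 1.5514, 0.2208, 1.1382, -0.2103], 'joint_vel': [0.0014, 0.0001, -0.0005, 0.0014, -0.0013, -0.0002, -0.0016], 'tau': [0.0009, -56.6593, -5.816, -27.911, -0.0685, 0.0309, 0.0002], 'eef_pos': [0.1998, -0.6178, 0.2257], 'eef_rot': [-0.0009, 0.9878, 0.1558, -0.0001], 'ft_force': [0.2268, -0.2361, 0.7287], 'wrist_torque': [-0.0021, -0.0142, 0.0112], 'finger_gap': 0.09188149609674115}
0.0188
side {'fx': 382.395, 'fy': 382.395, 'cx': 317.345, 'cy': 194.178, 'camera_from_world': [[0.998, 0.065, 0.015, -0.631], [-0.053, 0.632, 0.774, -0.094], [0.041, -0.773, 0.634, -0.935], [0.0, 0.0, 0.0, 1.0]]}
top {'fx': 514.263, 'fy': 514.263, 'cx': 322.043, 'cy': 201.211, 'camera_from_world': [[-0.004, -0.999, 0.031, 0.073], [0.985, 0.001, 0.17, -0.63], [-0.17, 0.032, 0.985, -1.025], [0.0, 0.0, 0.0, 1.0]]}
wrist {'fx': 331.713, 'fy': 331.713, 'cx': 318.276, 'cy': 203.009, 'camera_from_world': [[0.309, -0.951, -0.003, -0.65], [0.915, 0.298, -0.272, 0.035], [0.259, 0.081, 0.962, -0.391], [0.0, 0.0, 0.0, 1.0]]}
```

View pics/side0.png

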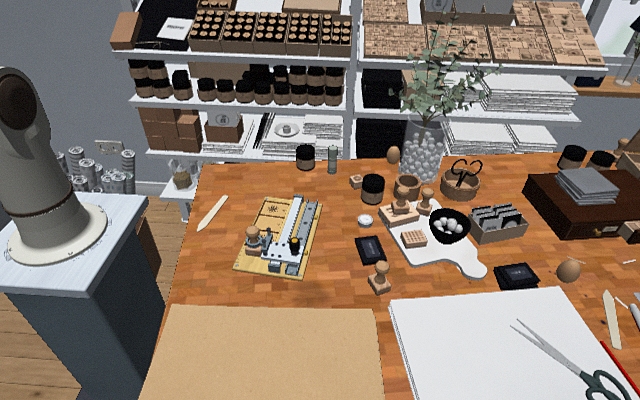

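View pics/top0.png

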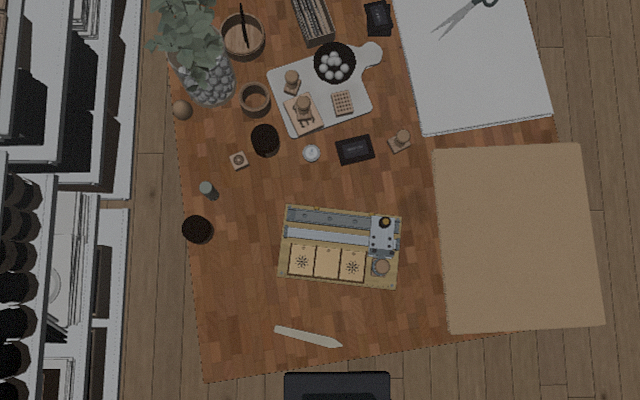

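The jig lies at about u 280–400, v 205–290 in the top view. The middle tag (about 327,262) looks blank. I'll zoom in to check.

```bash
cat > h.py <<'E'
import numpy as np,cv2
def load(n):
    return dict(np.load(n+".npz"))
def ray(c,u,v):
    M=c["camera_from_world"];R=M[:3,:3];t=M[:3,3]
    d=np.array([(u-c["cx"])/c["fx"],-(v-c["cy"])/c["fy"],-1.0])
    return -R.T@t, R.T@d
def plane(c,u,v,z):
    o,d=ray(c,u,v); return o+d*(z-o[2])/d[2]
def proj(c,p):
    q=c["camera_from_world"][:3,:3]@np.array(p)+c["camera_from_world"][:3,3]
    return np.array([c["cx"]+c["fx"]*q[0]/-q[2], c["cy"]-c["fy"]*q[1]/-q[2]])
def crop(n,out,x0,x1,y0,y1,k):
    im=load(n)["im"][y0:y1,x0:x1,::-1]
    cv2.imwrite(out,cv2.resize(im,None,fx=k,fy=k,interpolation=cv2.INTER_CUBIC))
E
python3 - <<'E'
from h import *
crop("top0","pics/topc.png",270,410,195,300,5)
crop("side0","pics/sidec.png",225,335,185,285,6)
E
```

```text
(no output)
```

View pics/topc.png

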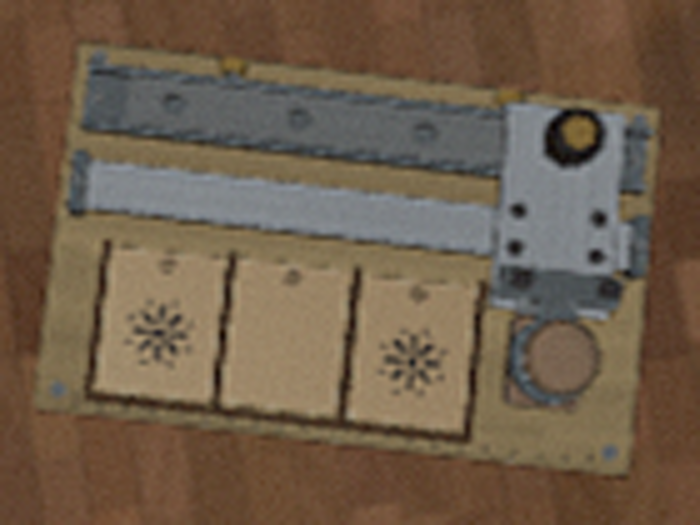

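View pics/sidec.png

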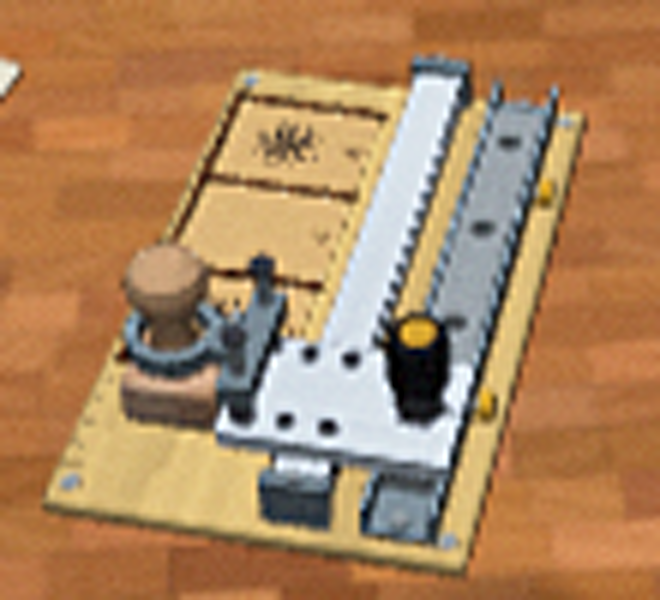

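Both views show the middle tag blank, with printed ones on either side. In the top crop the knob cap is at (578,131), the stamp head at (562,357) and the middle hole at (298,118).

```bash
python3 - <<'E'
from h import *
t=load("top0"); s=load("side0")
T=lambda u,v:(270+(u-2)/5,195+(v-2)/5)
S=lambda u,v:(225+(u-2.5)/6,185+(v-2.5)/6)
P=lambda u,v,z:plane(t,*T(u,v),z)
c=[P(82,44,.012),P(658,107,.012),P(630,473,.012),P(37,410,.012)]
for p in c:print(np.round(p,4))
print("sizes",[round(np.linalg.norm(c[i]-c[(i+1)%4]),4) for i in range(4)])
ey=(c[0]-c[1]+c[3]-c[2]);ey/=np.linalg.norm(ey); ex=(c[0]-c[3]+c[1]-c[2]);ex/=np.linalg.norm(ex)
print("ex",ex,"ey",ey,"yaw",np.arctan2(-ey[0],ey[1]),np.arctan2(ex[1],ex[0]))
m=sum(c)/4; yaw=(np.arctan2(-ey[0],ey[1])+np.arctan2(ex[1],ex[0]))/2
R=np.array([[np.cos(yaw),-np.sin(yaw)],[np.sin(yaw),np.cos(yaw)]])
o=m[:2]-R@[-.002,0]
print("origin",o,"yaw",yaw)
loc=lambda p:np.round(R.T@(p[:2]-o)*1e3,1)
for n,u,v,z in [("knobcap",578,131,.081),("stamp",562,357,.1),("hole1",425,132,.028),("hole2",298,118,.028),("hole3",172,103,.028),
  ("tag1L",352,0,.014),("print1",413,362,.014),("print3",158,333,.014),("batt12",357,340,.014),("batt23",226,330,.014),("batt34",97,320,.014),("batt01",481,355,.014)]:
    p=P(u,v,z);print(n,np.round(p,4),loc(p))
print("side")
for n,u,v,z in [("knobcap",420,333,.081),("stamp",165,265,.1),("hole2",482,228,.028),("hole3",510,142,.028),("c_fr",45,508,.012),("c_br",465,572,.012),("c_rl",583,115,.012),("c_fl",243,72,.012)]:
    p=plane(s,*S(u,v),z);print(n,np.round(p,4),loc(p))
# depth check
for n,u,v in [("knob",578,131),("stamp",562,357),("carr",560,180)]:
    uu,vv=T(u,v);d=t["d"][int(round(vv)),int(round(uu))];oo,dd=ray(t,uu,vv);print(n,np.round(oo+dd*d,4))
E
```

```text
[0.6318 0.1486 0.012 ]
[ 0.6042 -0.1019  0.012 ]
[ 0.4473 -0.0851  0.012 ]
[0.4747 0.1664 0.012 ]
sizes [np.float64(0.2519), np.float64(0.1578), np.float64(0.253), np.float64(0.1581)]
ex [ 0.99398231 -0.10954074  0.        ] ey [0.10883152 0.99406021 0.        ] yaw -0.10904751283997714 -0.10976099873608264
origin [0.54146022 0.03178267] yaw -0.1094042557880299
knobcap [ 0.5845 -0.0558  0.081 ] [ 52.3 -82.4]
stamp [ 0.4923 -0.0443  0.1   ] [-40.6 -81. ]
hole1 [0.5911 0.0015 0.028 ] [ 52.7 -24.7]
hole2 [0.5971 0.0557 0.028 ] [52.7 29.9]
hole3 [0.6036 0.1094 0.028 ] [53.3 84. ]
tag1L [0.651  0.0312 0.014 ] [108.9  11.3]
print1 [0.4943 0.0068 0.014 ] [-44.2 -30. ]
print3 [0.5068 0.1153 0.014 ] [-43.5  79.2]
batt12 [0.5036 0.0305 0.014 ] [-37.5  -5.4]
batt23 [0.508  0.0864 0.014 ] [-39.2  50.6]
batt34 [0.5124 0.1412 0.014 ] [-40.8 105.6]
batt01 [ 0.4971 -0.0223  0.014 ] [-38.2 -58.6]
side
knobcap [ 0.5862 -0.0563  0.081 ] [ 54.1 -82.7]
stamp [ 0.4949 -0.0486  0.1   ] [-37.5 -85. ]
hole2 [0.5979 0.0547 0.028 ] [53.6 28.9]
hole3 [0.605  0.1084 0.028 ] [54.8 83.1]
c_fr [ 0.4504 -0.0892  0.012 ] [ -77.3 -130.2]
c_br [ 0.6064 -0.1062  0.012 ] [  79.6 -130.1]
c_rl [0.6343 0.1471 0.012 ] [ 79.7 124.7]
c_fl [0.4798 0.164  0.012 ] [-75.7 124.7]
knob [ 0.5844 -0.0558  0.0813]
stamp [ 0.4924 -0.0448  0.0967]
carr [ 0.569  -0.054   0.0406]
```

Both views agree: the jig yaw is −0.109, and the knob is at about (0.585, −0.056). Hole 2 is about 112 mm further along, so the stamp would stand about +7 mm from the tag centre, which fits the stated range. Next I'll work out the first move.

```bash
cat > mv.py <<'E'
from rig import *
import numpy as np,sys
from scipy.spatial.transform import Rotation as Ro
YAW=-0.1094
def goal(p,yaw=YAW,flip=False):
    s=read_state();q=s["eef_rot"];R=Ro.from_quat([q[1],q[2],q[3],q[0]])
    G=Ro.from_euler("z",yaw+(np.pi if flip else 0))*Ro.from_euler("x",np.pi)
    d=R.inv().apply(np.array(p)-s["eef_pos"])*1e3; w=(R.inv()*G).as_rotvec()
    print("t",s["time_s"],"pos",np.round(s["eef_pos"],4),"f",np.round(s["ft_force"],1),"gap",round(s["finger_gap"]*1e3,1),"q",np.round(s["qpos"],2))
    print("shift",np.round(d,1),"turn",np.round(w,3))
E
python3 -c "
from mv import *
goal([.585,-.056,.2]);goal([.585,-.056,.2],flip=True)"
```

```text
t 0.15 pos [ 0.1999 -0.618   0.2259] f [ 0.2 -0.2  0.7] gap 91.5 q [ 1.52  0.5  -0.43  1.55  0.22  1.14 -0.21]
shift [ 539.4 -416.1   26.6] turn [-0.001  0.     0.422]
t 0.15 pos [ 0.1999 -0.618   0.2259] f [ 0.2 -0.2  0.7] gap 91.5 q [ 1.52  0.5  -0.43  1.55  0.22  1.14 -0.21]
shift [ 539.4 -416.1   26.6] turn [-0.000e+00 -2.000e-03 -2.719e+00]
```

Call:
{"name": "drive_tool", "arguments": {"targets": [{"x": 40, "y": -31, "z": 2, "wz": 0.03}, {"x": 80, "y": -62, "z": 4, "wz": 0.06}, {"x": 120, "y": -92, "z": 6, "wz": 0.1}, {"x": 160, "y": -123, "z": 8, "wz": 0.13}, {"x": 200, "y": -154, "z": 10, "wz": 0.16}, {"x": 240, "y": -185, "z": 12, "wz": 0.19}, {"x": 280, "y": -216, "z": 14, "wz": 0.22}, {"x": 320, "y": -247, "z": 16, "wz": 0.25}, {"x": 360, "y": -278, "z": 18, "wz": 0.28}, {"x": 400, "y": -308, "z": 20, "wz": 0.31}], "gripper": 60}}

```text
$.targets[0]: bad value
```

```bash
python3 -c "
from mv import *
goal([.585,-.056,.13])"
```

```text
t 0.15 pos [ 0.1999 -0.618   0.2259] f [ 0.2 -0.2  0.7] gap 91.5 q [ 1.52  0.5  -0.43  1.55  0.22  1.14 -0.21]
shift [ 539.4 -416.    96.6] turn [-0.001  0.     0.422]
```

Call:
{"name": "drive_tool", "arguments": {"targets": [{"x": 40, "y": -31, "z": 2, "wx": 0, "wy": 0, "wz": 0.03}, {"x": 80, "y": -62, "z": 4, "wx": 0, "wy": 0, "wz": 0.06}, {"x": 120, "y": -92, "z": 6, "wx": 0, "wy": 0, "wz": 0.1}, {"x": 160, "y": -123, "z": 8, "wx": 0, "wy": 0, "wz": 0.13}, {"x": 200, "y": -154, "z": 10, "wx": 0, "wy": 0, "wz": 0.16}, {"x": 240, "y": -185, "z": 12, "wx": 0, "wy": 0, "wz": 0.19}, {"x": 280, "y": -216, "z": 14, "wx": 0, "wy": 0, "wz": 0.22}, {"x": 320, "y": -247, "z": 16, "wx": 0, "wy": 0, "wz": 0.25}, {"x": 360, "y": -278, "z": 18, "wx": 0, "wy": 0, "wz": 0.28}, {"x": 400, "y": -308, "z": 20, "wx": 0, "wy": 0, "wz": 0.31}], "gripper": 60}}

```text
time_s: 1.15
eef_pos: [0.4834, -0.2049, 0.2069]
eef_rot: [0.0, 1.0, 0.001, -0.0]
ft_force: [1.1, -1.0, -0.1]
finger_gap: 0.0601
```

```bash
python3 -c "
from mv import *
goal([.585,-.056,.13])"
```

```text
t 1.15 pos [ 0.4834 -0.2049  0.2069] f [ 1.1 -1.  -0.1] gap 60.1 q [ 0.84  0.32 -0.59  1.88  0.21  1.   -1.41]
shift [ 101.8 -148.8   76.8] turn [0.    0.    0.111]
```

Call:
{"name": "drive_tool", "arguments": {"targets": [{"x": 25, "y": -37, "z": 10, "wx": 0, "wy": 0, "wz": 0.03}, {"x": 50, "y": -74, "z": 30, "wx": 0, "wy": 0, "wz": 0.06}, {"x": 77, "y": -112, "z": 50, "wx": 0, "wy": 0, "wz": 0.09}, {"x": 101.8, "y": -148.8, "z": 70, "wx": 0, "wy": 0, "wz": 0.111}, {"x": 101.8, "y": -148.8, "z": 76.8, "wx": 0, "wy": 0, "wz": 0.111}, {"x": 101.8, "y": -148.8, "z": 76.8, "wx": 0, "wy": 0, "wz": 0.111}]}}

```text
time_s: 1.75
eef_pos: [0.5832, -0.0555, 0.1283]
eef_rot: [-0.0, 0.999, -0.052, -0.002]
ft_force: [-1.1, -0.7, -0.1]
finger_gap: 0.0602
```

```bash
python3 - <<'E'
from mv import *
goal([.585,-.056,.05])
import cv2
im,d=capture("wrist");c=calibration("wrist");cv2.imwrite("pics/w1.png",im[:,:,::-1]);np.savez("w1.npz",im=im,d=d,**{k:np.array(v) for k,v in c.items()})
E
```

```text
t 1.75 pos [ 0.5832 -0.0555  0.1283] f [-1.1 -0.7 -0.1] gap 60.2 q [ 0.48  0.53 -0.56  1.79  0.34  0.92 -1.91]
shift [ 2.2  0.3 78.3] turn [-0.001  0.004  0.005]
```

View pics/w1.png

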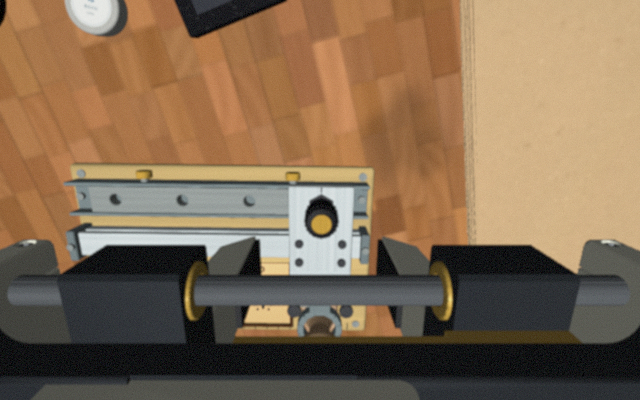

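The wrist view shows the knob cap at (320,222) and the strip holes at (250,200), (183,199) and (116,198).

```bash
python3 - <<'E'
from h import *
c=load("w1");o=np.array([.54146,.03178]);y=-.1094
R=np.array([[np.cos(y),-np.sin(y)],[np.sin(y),np.cos(y)]])
for n,u,v,z in [("knob",320,222.5,.081),("h1",250,200.5,.028),("h2",182.5,199.5,.028),("h3",115.5,198.5,.028),("r1",363,177,.012),("r2",81,174,.012)]:
    p=plane(c,u,v,z);print(n,np.round(p,4),np.round(R.T@(p[:2]-o)*1e3,1))
E
python3 -c "
from h import *
crop('w1','pics/w1c.png',60,390,150,300,2)"
```

```text
knob [ 0.5846 -0.0598  0.081 ] [ 52.9 -86.4]
h1 [ 0.5909 -0.0037  0.028 ] [ 53.  -29.8]
h2 [0.5975 0.0506 0.028 ] [53.7 24.8]
h3 [0.6041 0.1043 0.028 ] [54.3 79. ]
r1 [ 0.5971 -0.0979  0.012 ] [  69.4 -122.9]
r2 [0.6248 0.1379 0.012 ] [ 71.2 114.6]
```

View pics/w1c.png

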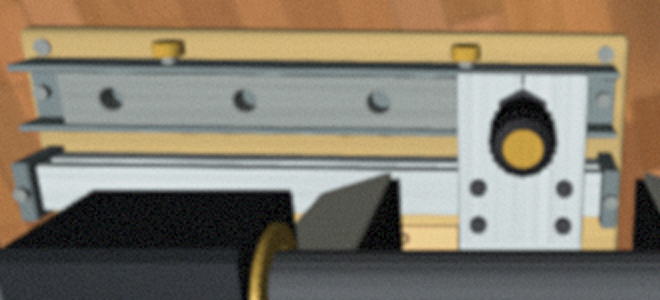

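Relative travel agrees at 111–112 mm. The wrist view puts everything about 4 mm lower in y, so I'll aim between the two and let the fingers centre.

Call:
{"name": "drive_tool", "arguments": {"targets": [{"x": 1.5, "y": 1, "z": 25, "wx": 0, "wy": 0.002, "wz": 0.005}, {"x": 1.5, "y": 1.5, "z": 45, "wx": 0, "wy": 0.004, "wz": 0.005}, {"x": 1.5, "y": 2, "z": 60, "wx": 0, "wy": 0.004, "wz": 0.005}, {"x": 1.5, "y": 2, "z": 70, "wx": 0, "wy": 0.004, "wz": 0.005}, {"x": 1.5, "y": 2, "z": 76, "wx": 0, "wy": 0.004, "wz": 0.005}, {"x": 1.5, "y": 2, "z": 76, "wx": 0, "wy": 0.004, "wz": 0.005}, {"x": 1.5, "y": 2, "z": 76, "wx": 0, "wy": 0.004, "wz": 0.005}]}}

```text
time_s: 2.5
eef_pos: [0.586, -0.0597, 0.0548]
eef_rot: [0.0, 0.998, -0.057, 0.002]
ft_force: [0.2, -0.6, 0.6]
finger_gap: 0.0601
```

Call:
{"name": "drive_tool", "arguments": {"targets": [{"x": 0, "y": 0, "z": 0, "wx": 0, "wy": 0, "wz": 0}, {"x": 0, "y": 0, "z": 0, "wx": 0, "wy": 0, "wz": 0}, {"x": 0, "y": 0, "z": 0, "wx": 0, "wy": 0, "wz": 0}, {"x": 0, "y": 0, "z": 0, "wx": 0, "wy": 0, "wz": 0}], "gripper": 34, "squeeze": 15}}

```text
time_s: 2.9
eef_pos: [0.5857, -0.0596, 0.0544]
eef_rot: [0.0, 0.998, -0.056, 0.002]
ft_force: [-0.2, 0.5, 0.3]
finger_gap: 0.0353
```

```bash
python3 - <<'E'
from mv import *
goal([.585,-.057,.05])
import cv2
im,d=capture("wrist");c=calibration("wrist");np.savez("w2.npz",im=im,d=d,**{k:np.array(v) for k,v in c.items()})
cv2.imwrite("pics/w2.png",im[:,:,::-1])
E
```

```text
t 2.9 pos [ 0.5857 -0.0596  0.0544] f [-0.2  0.5  0.3] gap 35.3 q [ 0.44  0.63 -0.5   1.83  0.42  0.78 -1.97]
shift [-1.  -2.5  4.4] turn [ 0.    -0.004 -0.004]
```

View pics/w2.png

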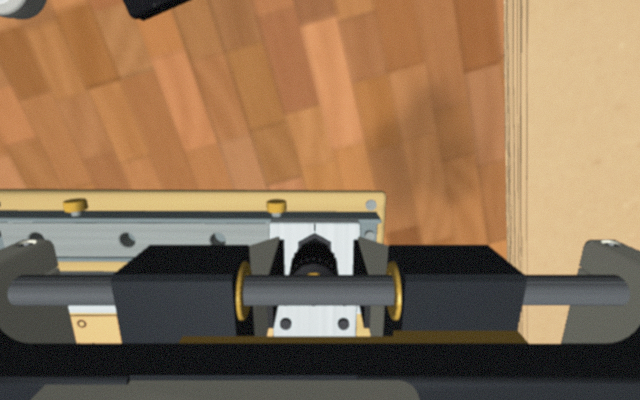

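The fingers straddle the knob, which sits at about (314,262), slightly toward +y of the mid-line. I'll centre and grip.

Call:
{"name": "drive_tool", "arguments": {"targets": [{"x": -0.5, "y": -2, "z": 2, "wx": 0, "wy": 0, "wz": 0}, {"x": -0.5, "y": -2, "z": 3, "wx": 0, "wy": 0, "wz": 0}, {"x": -0.5, "y": -2, "z": 3, "wx": 0, "wy": 0, "wz": 0}]}}

```text
time_s: 3.25
eef_pos: [0.585, -0.0574, 0.0508]
eef_rot: [0.0, 0.998, -0.056, 0.002]
ft_force: [0.5, 0.3, -0.7]
finger_gap: 0.0342
```

Call:
{"name": "drive_tool", "arguments": {"targets": [{"x": 0, "y": 0, "z": 0, "wx": 0, "wy": 0, "wz": 0}, {"x": 0, "y": 0, "z": 0, "wx": 0, "wy": 0, "wz": 0}, {"x": 0, "y": 0, "z": 0, "wx": 0, "wy": 0, "wz": 0}, {"x": 0, "y": 0, "z": 0, "wx": 0, "wy": 0, "wz": 0}, {"x": 0, "y": 0, "z": 0, "wx": 0, "wy": 0, "wz": 0}], "gripper": 15, "squeeze": 30}}

```text
time_s: 3.75
eef_pos: [0.5853, -0.0575, 0.0512]
eef_rot: [0.0, 0.998, -0.057, 0.002]
ft_force: [0.0, 1.5, -0.5]
finger_gap: 0.0209
```

Call:
{"name": "drive_tool", "arguments": {"targets": [{"x": 0, "y": 0, "z": -1, "wx": 0, "wy": 0, "wz": 0}, {"x": 0, "y": 0, "z": -2, "wx": 0, "wy": 0, "wz": 0}, {"x": 0, "y": 0, "z": -3, "wx": 0, "wy": 0, "wz": 0}]}}

```text
time_s: 4.05
eef_pos: [0.5852, -0.0575, 0.0538]
eef_rot: [-0.0, 0.998, -0.057, 0.002]
ft_force: [3.1, 1.4, -7.2]
finger_gap: 0.021
```

Call:
{"name": "drive_tool", "arguments": {"targets": [{"x": 0, "y": 0, "z": -2, "wx": 0, "wy": 0, "wz": 0}, {"x": 0, "y": 0, "z": -4, "wx": 0, "wy": 0, "wz": 0}, {"x": 0, "y": 0, "z": -6, "wx": 0, "wy": 0, "wz": 0}, {"x": 0, "y": 0, "z": -8.5, "wx": 0, "wy": 0, "wz": 0}, {"x": 0, "y": 0, "z": -8.5, "wx": 0, "wy": 0, "wz": 0}, {"x": 0, "y": 0, "z": -8.5, "wx": 0, "wy": 0, "wz": 0}]}}

```text
time_s: 4.65
eef_pos: [0.5851, -0.0575, 0.0626]
eef_rot: [0.0, 0.998, -0.057, 0.002]
ft_force: [4.4, 1.6, -10.4]
finger_gap: 0.021
```

```bash
python3 - <<'E'
from mv import *
goal([.585,-.057,.05])
import cv2
im,d=capture("wrist");c=calibration("wrist");np.savez("w3.npz",im=im,d=d,**{k:np.array(v) for k,v in c.items()})
im2,d=capture("side");cv2.imwrite("pics/w3.png",np.vstack([im[150:,:,::-1],cv2.resize(im2[180:290,200:360,::-1],(480,330))[:, :].copy() if 0 else cv2.copyMakeBorder(cv2.resize(im2[180:290,200:360,::-1],(480,330)),0,0,0,160,0)]))
E
```

```text
t 4.65 pos [ 0.5851 -0.0575  0.0626] f [  4.4   1.6 -10.4] gap 21.0 q [ 0.44  0.62 -0.51  1.83  0.41  0.79 -1.96]
shift [-0.2 -0.5 12.6] turn [-0.    -0.004 -0.004]
```

View pics/w3.png

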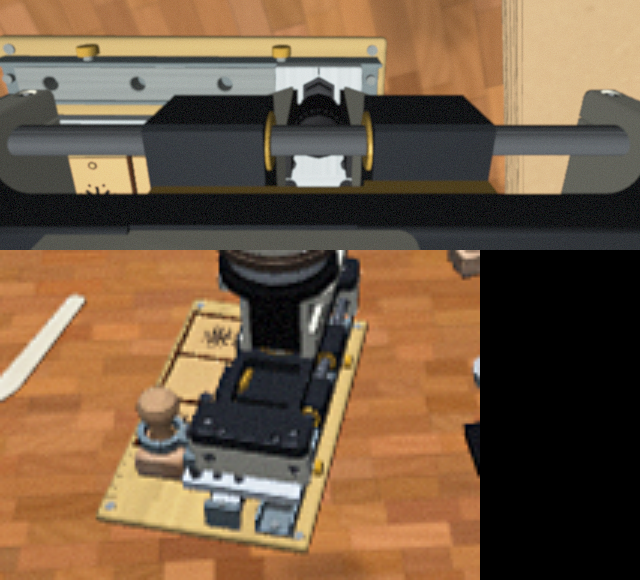

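The knob is up about 11.4 mm with a pull of about 10 N, as the spring should give. Now I'll slide toward the middle hole.

Call:
{"name": "drive_tool", "arguments": {"targets": [{"x": 0, "y": -3, "z": 0, "wx": 0, "wy": 0, "wz": 0}, {"x": 0, "y": -9, "z": 0, "wx": 0, "wy": 0, "wz": 0}, {"x": 0, "y": -17, "z": 0, "wx": 0, "wy": 0, "wz": 0}, {"x": -0.1, "y": -25, "z": 0, "wx": 0, "wy": 0, "wz": 0}, {"x": -0.2, "y": -33, "z": 0, "wx": 0, "wy": 0, "wz": 0}, {"x": -0.2, "y": -40, "z": 0, "wx": 0, "wy": 0, "wz": 0}]}}

```text
time_s: 5.35
eef_pos: [0.5898, -0.017, 0.0628]
eef_rot: [0.0, 0.998, -0.056, 0.002]
ft_force: [3.4, -2.5, -10.3]
finger_gap: 0.0213
```

Call:
{"name": "drive_tool", "arguments": {"targets": [{"x": 0, "y": -6, "z": 0, "wx": 0, "wy": 0, "wz": 0}, {"x": 0, "y": -14, "z": 0, "wx": 0, "wy": 0, "wz": 0}, {"x": -0.1, "y": -22, "z": 0, "wx": 0, "wy": 0, "wz": 0}, {"x": -0.1, "y": -30, "z": 0, "wx": 0, "wy": 0, "wz": 0}, {"x": -0.2, "y": -38, "z": 0, "wx": 0, "wy": 0, "wz": 0}, {"x": -0.2, "y": -46, "z": 0, "wx": 0, "wy": 0, "wz": 0}, {"x": -0.3, "y": -54, "z": 0, "wx": 0, "wy": 0, "wz": 0}, {"x": -0.3, "y": -60, "z": 0, "wx": 0, "wy": 0, "wz": 0}, {"x": -0.3, "y": -64, "z": 0, "wx": 0, "wy": 0, "wz": 0}, {"x": -0.3, "y": -64, "z": 0, "wx": 0, "wy": 0, "wz": 0}]}}

```text
time_s: 6.35
eef_pos: [0.5974, 0.0475, 0.0631]
eef_rot: [-0.0, 0.998, -0.056, 0.003]
ft_force: [5.3, -0.8, -10.1]
finger_gap: 0.0214
```

```bash
python3 - <<'E'
from mv import *
goal([.585,-.057,.05])
import cv2
im,d=capture("wrist");c=calibration("wrist");np.savez("w4.npz",im=im,d=d,**{k:np.array(v) for k,v in c.items()})
cv2.imwrite("pics/w4.png",im[:,:,::-1])
E
```

```text
t 6.35 pos [0.5974 0.0475 0.0631] f [  5.3  -0.8 -10.1] gap 21.4 q [ 0.26  0.64 -0.51  1.8   0.42  0.81 -2.14]
shift [ -0.8 105.3  12.9] turn [-0.001 -0.006 -0.002]
```

View pics/w4.png

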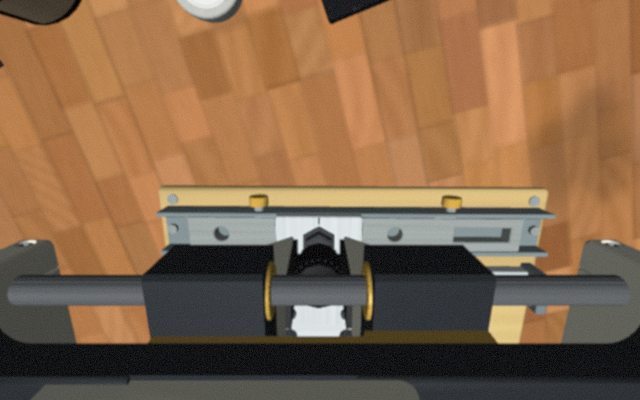

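Remaining travel is about 6 mm by both estimates: holes 3 and 1 are at (222,233) and (395,234), their midpoint is 308.5, and the carriage mark is at 318. I'll advance 3 mm, then lower the pin softly onto the strip.

Call:
{"name": "drive_tool", "arguments": {"targets": [{"x": 0, "y": -1.5, "z": 0, "wx": 0, "wy": 0, "wz": 0}, {"x": 0, "y": -3, "z": 0.5, "wx": 0, "wy": 0, "wz": 0}, {"x": 0, "y": -3, "z": 1, "wx": 0, "wy": 0, "wz": 0}, {"x": 0, "y": -3, "z": 1.5, "wx": 0, "wy": 0, "wz": 0}, {"x": 0, "y": -3, "z": 2, "wx": 0, "wy": 0, "wz": 0}, {"x": 0, "y": -3, "z": 2, "wx": 0, "wy": 0, "wz": 0}]}}

```text
time_s: 7.0
eef_pos: [0.5976, 0.0495, 0.061]
eef_rot: [-0.0, 0.998, -0.056, 0.003]
ft_force: [5.0, -2.0, -8.5]
finger_gap: 0.0217
```

Call:
{"name": "drive_tool", "arguments": {"targets": [{"x": 0, "y": 0, "z": 0.5, "wx": 0, "wy": 0, "wz": 0}, {"x": 0, "y": 0, "z": 0.5, "wx": 0, "wy": 0, "wz": 0}]}}

```text
time_s: 7.2
eef_pos: [0.5977, 0.0495, 0.0605]
eef_rot: [-0.0, 0.998, -0.056, 0.003]
ft_force: [5.2, -1.4, -9.5]
finger_gap: 0.0211
```

Call:
{"name": "drive_tool", "arguments": {"targets": [{"x": 0, "y": 0, "z": 0.5, "wx": 0, "wy": 0, "wz": 0}, {"x": 0, "y": 0, "z": 0.5, "wx": 0, "wy": 0, "wz": 0}]}}

```text
time_s: 7.4
eef_pos: [0.5976, 0.0495, 0.06]
eef_rot: [-0.0, 0.998, -0.056, 0.003]
ft_force: [5.0, -2.9, -8.8]
finger_gap: 0.0215
```

Call:
{"name": "drive_tool", "arguments": {"targets": [{"x": 0, "y": 0, "z": 0.5, "wx": 0, "wy": 0, "wz": 0}, {"x": 0, "y": 0, "z": 0.5, "wx": 0, "wy": 0, "wz": 0}]}}

```text
time_s: 7.6
eef_pos: [0.5977, 0.0495, 0.0596]
eef_rot: [-0.0, 0.998, -0.056, 0.003]
ft_force: [4.7, -2.2, -8.7]
finger_gap: 0.0211
```

Call:
{"name": "drive_tool", "arguments": {"targets": [{"x": 0, "y": 0, "z": 0.4, "wx": 0, "wy": 0, "wz": 0}, {"x": 0, "y": 0, "z": 0.4, "wx": 0, "wy": 0, "wz": 0}]}}

```text
time_s: 7.8
eef_pos: [0.5977, 0.0495, 0.0592]
eef_rot: [-0.0, 0.998, -0.056, 0.003]
ft_force: [4.3, -2.6, -8.6]
finger_gap: 0.0216
```

Call:
{"name": "drive_tool", "arguments": {"targets": [{"x": 0, "y": 0, "z": 0.4, "wx": 0, "wy": 0, "wz": 0}, {"x": 0, "y": 0, "z": 0.4, "wx": 0, "wy": 0, "wz": 0}]}}

```text
time_s: 8.0
eef_pos: [0.5977, 0.0495, 0.0591]
eef_rot: [-0.0, 0.998, -0.056, 0.003]
ft_force: [4.0, -2.9, -5.5]
finger_gap: 0.0213
```

Call:
{"name": "drive_tool", "arguments": {"targets": [{"x": 0, "y": 0, "z": 0.4, "wx": 0, "wy": 0, "wz": 0}, {"x": 0, "y": 0, "z": 0.4, "wx": 0, "wy": 0, "wz": 0}]}}

```text
time_s: 8.2
eef_pos: [0.5977, 0.0494, 0.0589]
eef_rot: [-0.0, 0.998, -0.056, 0.003]
ft_force: [3.2, -2.3, -0.7]
finger_gap: 0.0215
```

The pin tip is on the strip. I'll open the fingers slightly so the pin can drop, then push sideways.

Call:
{"name": "drive_tool", "arguments": {"targets": [{"x": 0, "y": 0, "z": 0, "wx": 0, "wy": 0, "wz": 0}, {"x": 0, "y": 0, "z": 0, "wx": 0, "wy": 0, "wz": 0}, {"x": 0, "y": 0, "z": 0, "wx": 0, "wy": 0, "wz": 0}], "gripper": 26, "squeeze": 20}}

```text
time_s: 8.5
eef_pos: [0.5959, 0.0496, 0.0579]
eef_rot: [-0.0, 0.998, -0.056, 0.001]
ft_force: [0.1, 0.3, -0.0]
finger_gap: 0.0257
```

Call:
{"name": "drive_tool", "arguments": {"targets": [{"x": 0, "y": -1, "z": 0, "wx": 0, "wy": 0, "wz": 0}, {"x": 0, "y": -2, "z": 0, "wx": 0, "wy": 0, "wz": 0}, {"x": 0, "y": -2, "z": 0, "wx": 0, "wy": 0, "wz": 0}]}}

```text
time_s: 8.8
eef_pos: [0.5969, 0.0512, 0.0579]
eef_rot: [-0.0, 0.998, -0.056, 0.002]
ft_force: [0.6, 0.9, 0.2]
finger_gap: 0.0263
```

Call:
{"name": "drive_tool", "arguments": {"targets": [{"x": 0, "y": -0.5, "z": 0, "wx": 0, "wy": 0, "wz": 0}, {"x": 0, "y": -1, "z": 0, "wx": 0, "wy": 0, "wz": 0}, {"x": 0, "y": -1, "z": 0, "wx": 0, "wy": 0, "wz": 0}]}}

```text
time_s: 9.1
eef_pos: [0.5971, 0.0516, 0.0579]
eef_rot: [0.0, 0.998, -0.057, 0.002]
ft_force: [-0.1, -0.9, 0.4]
finger_gap: 0.0261
```

Call:
{"name": "drive_tool", "arguments": {"targets": [{"x": 0, "y": -0.5, "z": 0, "wx": 0, "wy": 0, "wz": 0}, {"x": 0, "y": -1, "z": 0, "wx": 0, "wy": 0, "wz": 0}, {"x": 0, "y": -1, "z": 0, "wx": 0, "wy": 0, "wz": 0}]}}

```text
time_s: 9.4
eef_pos: [0.5971, 0.0517, 0.0579]
eef_rot: [0.001, 0.998, -0.057, 0.002]
ft_force: [-0.2, -4.0, -0.1]
finger_gap: 0.0261
```

Call:
{"name": "drive_tool", "arguments": {"targets": [{"x": 0, "y": -0.5, "z": 0, "wx": 0, "wy": 0, "wz": 0}, {"x": 0, "y": -1, "z": 0, "wx": 0, "wy": 0, "wz": 0}, {"x": 0, "y": -1, "z": 0, "wx": 0, "wy": 0, "wz": 0}]}}

```text
time_s: 9.7
eef_pos: [0.5971, 0.0519, 0.0578]
eef_rot: [0.001, 0.998, -0.057, 0.002]
ft_force: [-0.4, -6.0, 1.6]
finger_gap: 0.0258
```

Call:
{"name": "drive_tool", "arguments": {"targets": [{"x": 0, "y": -0.5, "z": 0, "wx": 0, "wy": 0, "wz": 0}, {"x": 0, "y": -0.5, "z": 0, "wx": 0, "wy": 0, "wz": 0}]}}

```text
time_s: 9.9
eef_pos: [0.5971, 0.0519, 0.0578]
eef_rot: [0.001, 0.998, -0.057, 0.002]
ft_force: [-0.5, -6.2, 1.4]
finger_gap: 0.0262
```

Call:
{"name": "drive_tool", "arguments": {"targets": [{"x": 0, "y": -0.5, "z": 0, "wx": 0, "wy": 0, "wz": 0}, {"x": 0, "y": -0.5, "z": 0, "wx": 0, "wy": 0, "wz": 0}]}}

```text
time_s: 10.1
eef_pos: [0.5971, 0.052, 0.0578]
eef_rot: [0.002, 0.998, -0.057, 0.002]
ft_force: [-0.7, -7.5, 1.8]
finger_gap: 0.0265
```

Call:
{"name": "drive_tool", "arguments": {"targets": [{"x": 0, "y": -0.5, "z": 0, "wx": 0, "wy": 0, "wz": 0}, {"x": 0, "y": -0.5, "z": 0, "wx": 0, "wy": 0, "wz": 0}]}}

```text
time_s: 10.3
eef_pos: [0.5971, 0.052, 0.0577]
eef_rot: [0.002, 0.998, -0.058, 0.001]
ft_force: [-1.8, -7.3, 1.4]
finger_gap: 0.0258
```

```bash
python3 - <<'E'
from mv import *
goal([.585,-.057,.05])
import cv2
im,d=capture("wrist");c=calibration("wrist");np.savez("w5.npz",im=im,d=d,**{k:np.array(v) for k,v in c.items()})
im2,d2=capture("top");np.savez("t5.npz",im=im2,d=d2)
cv2.imwrite("pics/w5.png",np.vstack([cv2.resize(im[190:340,140:560,::-1],(800,286)),cv2.resize(im2[195:300,270:410,::-1],(400,300)) .repeat(2,axis=1)]))
E
```

```text
t 10.3 pos [0.5971 0.052  0.0577] f [-1.8 -7.3  1.4] gap 25.8 q [ 0.25  0.64 -0.51  1.8   0.42  0.81 -2.16]
shift [  0.5 109.7   8.1] turn [ 0.004 -0.003 -0.006]
```

View pics/w5.png

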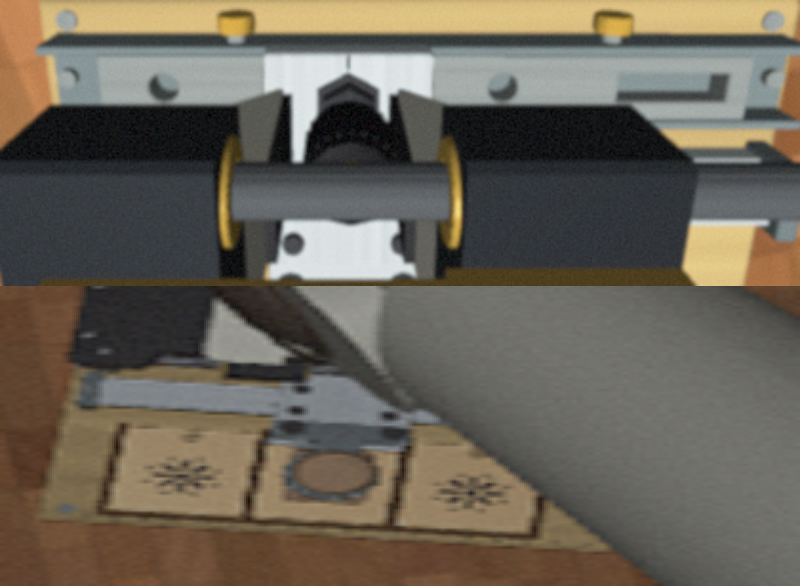

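The knob is against the right finger, and the carriage mark is still about 4–5 mm short of the hole midpoint. The carriage is only stuck, so I'll keep raising the push gradually.

Call:
{"name": "drive_tool", "arguments": {"targets": [{"x": 0, "y": -0.5, "z": 0, "wx": 0, "wy": 0, "wz": 0}, {"x": 0, "y": -1, "z": 0, "wx": 0, "wy": 0, "wz": 0}, {"x": 0, "y": -1, "z": 0, "wx": 0, "wy": 0, "wz": 0}, {"x": 0, "y": -1, "z": 0, "wx": 0, "wy": 0, "wz": 0}]}}

```text
time_s: 10.8
eef_pos: [0.5973, 0.0539, 0.0575]
eef_rot: [0.001, 0.998, -0.057, 0.002]
ft_force: [-0.7, -5.7, -1.2]
finger_gap: 0.026
```

Call:
{"name": "drive_tool", "arguments": {"targets": [{"x": 0, "y": -0.5, "z": 0, "wx": 0, "wy": 0, "wz": 0}, {"x": 0, "y": -1, "z": 0, "wx": 0, "wy": 0, "wz": 0}, {"x": 0, "y": -1, "z": 0, "wx": 0, "wy": 0, "wz": 0}, {"x": 0, "y": -1, "z": 0, "wx": 0, "wy": 0, "wz": 0}]}}

```text
time_s: 11.2
eef_pos: [0.5976, 0.0572, 0.0577]
eef_rot: [0.0, 0.998, -0.057, 0.002]
ft_force: [-0.2, -3.0, -3.1]
finger_gap: 0.026
```

```bash
python3 - <<'E'
from mv import *
goal([.585,-.057,.05])
import cv2
im,d=capture("wrist");c=calibration("wrist");np.savez("w6.npz",im=im,d=d,**{k:np.array(v) for k,v in c.items()})
cv2.imwrite("pics/w6.png",cv2.resize(im[190:340,140:560,::-1],(800,286)))
E
```

```text
t 11.2 pos [0.5976 0.0572 0.0577] f [-0.2 -3.  -3.1] gap 26.0 q [ 0.24  0.65 -0.51  1.8   0.42  0.8  -2.16]
shift [  0.4 114.9   7.7] turn [ 0.    -0.004 -0.004]
```

View pics/w6.png

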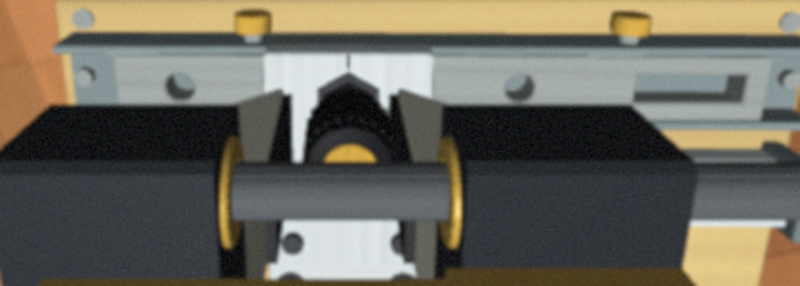

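The knob has dropped: the brass cap is visible again, and mark 348 lies at hole midpoint 349. I'll release the side load so the spring seats the pin fully, then lift away and check.

Call:
{"name": "drive_tool", "arguments": {"targets": [{"x": 0, "y": 1, "z": 0, "wx": 0, "wy": 0, "wz": 0}, {"x": 0, "y": 2, "z": 0, "wx": 0, "wy": 0, "wz": 0}, {"x": 0, "y": 2, "z": 0, "wx": 0, "wy": 0, "wz": 0}], "gripper": 40}}

```text
time_s: 11.55
eef_pos: [0.5979, 0.0562, 0.0583]
eef_rot: [-0.0, 0.998, -0.056, 0.002]
ft_force: [-0.0, 0.3, -0.0]
finger_gap: 0.0393
```

Call:
{"name": "drive_tool", "arguments": {"targets": [{"x": 0, "y": 0, "z": -10, "wx": 0, "wy": 0, "wz": 0}, {"x": 0, "y": 0, "z": -30, "wx": 0, "wy": 0, "wz": 0}, {"x": 0, "y": 0, "z": -50, "wx": 0, "wy": 0, "wz": 0}, {"x": 0, "y": 0, "z": -70, "wx": 0, "wy": 0, "wz": 0}, {"x": -20, "y": 0, "z": -85, "wx": 0, "wy": 0, "wz": 0}, {"x": -50, "y": 0, "z": -90, "wx": 0, "wy": 0, "wz": 0}, {"x": -90, "y": 0, "z": -90, "wx": 0, "wy": 0, "wz": 0}, {"x": -90, "y": 0, "z": -90, "wx": 0, "wy": 0, "wz": 0}, {"x": -90, "y": 0, "z": -90, "wx": 0, "wy": 0, "wz": 0}]}}

```text
time_s: 12.45
eef_pos: [0.5077, 0.0656, 0.1486]
eef_rot: [0.0, 0.998, -0.056, 0.003]
ft_force: [0.5, 0.1, 1.2]
finger_gap: 0.0398
```

```bash
python3 - <<'E'
from mv import *
goal([.505,.068,.13])
import cv2
for n in ["wrist","side"]:
    im,d=capture(n);c=calibration(n);np.savez(n+"7.npz",im=im,d=d,**{k:np.array(v) for k,v in c.items()});cv2.imwrite(f"pics/{n}7.png",im[:,:,::-1])
E
```

```text
t 12.45 pos [0.5077 0.0656 0.1486] f [0.5 0.1 1.2] gap 39.8 q [ 0.33  0.38 -0.61  1.97  0.29  0.87 -2.12]
shift [-3.1 -2.1 18.6] turn [ 0.    -0.006 -0.003]
```

View pics/wrist7.png

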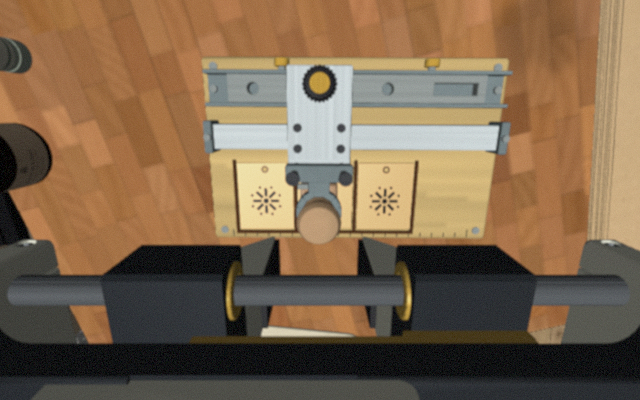

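```bash
python3 -c "
from h import *
crop('side7','pics/side7c.png',225,335,165,285,5)"
```

```text
(no output)
```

View pics/side7c.png

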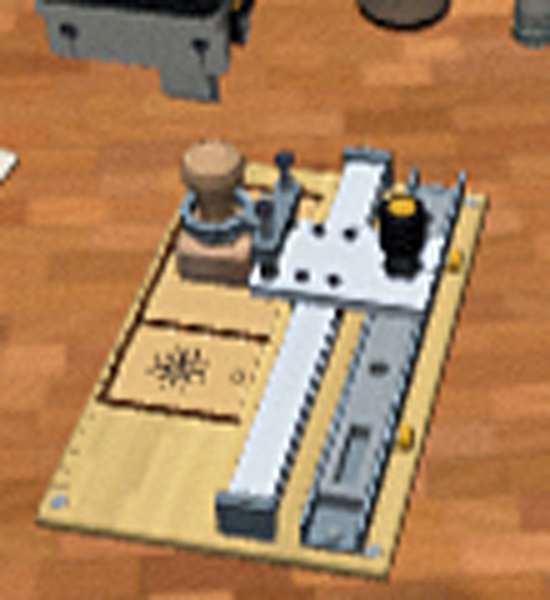

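The knob cap is at (319,83) and the stamp head at (319,221) in the wrist view, with the stamp between the two printed tags, whose prints are at (266,201) and (385,201). Next I'll check heights and offsets.

```bash
python3 - <<'E'
from h import *
w=load("wrist7");s=load("side7")
def dp(c,u,v):
    d=np.median(c["d"][v-1:v+2,u-1:u+2]);o,dd=ray(c,u,v);return o+dd*d
print("wrist knob depth",np.round(dp(w,319,83),4),"stamp",np.round(dp(w,319,222),4),"carr",np.round(dp(w,319,120),4))
us=lambda u,v:(225+(u-2)/5,165+(v-2)/5)
for n,u,v in[("knob",404,207),("stamp",212,158),("carr",350,270)]:
    a,b=us(u,v);print("side",n,np.round(dp(s,int(round(a)),int(round(b))),4))
s0=load("side0")
print("side0 knob",np.round(dp(s0,295,240),4), "carr", np.round(dp(s0,280,250),4))
print("plane: knob",plane(w,319,83,.081),"stamp",plane(w,319,221,.1),"print1",plane(w,385,201,.014),"print3",plane(w,266,201,.014))
print("side plane knob",plane(s,*us(404,207),.081),"stamp",plane(s,*us(212,158),.1))
hsv=cv2.cvtColor(w["im"],cv2.COLOR_RGB2HSV)
# triangulate knob cap, stamp top
def tri(c1,p1,c2,p2):
    o1,d1=ray(c1,*p1);o2,d2=ray(c2,*p2);A=np.stack([d1,-d2],1);x=np.linalg.lstsq(A,o2-o1,rcond=None)[0];return (o1+d1*x[0]+o2+d2*x[1])/2,np.linalg.norm(o1+d1*x[0]-o2-d2*x[1])
print(tri(w,(319,83),s,us(404,207)),tri(w,(319,221),s,us(212,158)))
E
```

```text
wrist knob depth [0.5981 0.0541 0.0815] stamp [0.5108 0.0639 0.0998] carr [0.5742 0.0567 0.0423]
side knob [0.5983 0.0561 0.0806]
side stamp [0.5085 0.0612 0.1008]
side carr [0.5745 0.0497 0.0428]
side0 knob [ 0.5873 -0.0575  0.0825] carr [ 0.5525 -0.0522  0.0424]
plane: knob [0.59812147 0.05410176 0.081     ] stamp [0.51155483 0.06381395 0.1       ] print1 [0.4953194  0.00476703 0.014     ] print3 [0.50747125 0.11301683 0.014     ]
side plane knob [0.59930293 0.055687   0.081     ] stamp [0.50839209 0.06142635 0.1       ]
(array([0.59873396, 0.05422386, 0.08213114]), np.float64(0.0014137660856640608)) (array([0.50914986, 0.06400363, 0.09731393]), np.float64(0.0028688278459670226))
```

The pin is home (cap at 0.081, carriage at 0.042). The stamp sits about 5 mm from the tag centre, inside the limits. I'll close the fingers and press the head.

Call:
{"name": "drive_tool", "arguments": {"targets": [{"x": 0, "y": 0, "z": 0, "wx": 0, "wy": 0, "wz": 0}, {"x": 0, "y": 1, "z": 5, "wx": 0, "wy": 0, "wz": 0}, {"x": 0, "y": 1, "z": 10, "wx": 0, "wy": 0, "wz": 0}, {"x": 0, "y": 1, "z": 20, "wx": 0, "wy": 0, "wz": 0}, {"x": 0, "y": 1, "z": 30, "wx": 0, "wy": 0, "wz": 0}, {"x": 0, "y": 1, "z": 40, "wx": 0, "wy": 0, "wz": 0}, {"x": 0, "y": 1, "z": 44, "wx": 0, "wy": 0, "wz": 0}, {"x": 0, "y": 1, "z": 44, "wx": 0, "wy": 0, "wz": 0}, {"x": 0, "y": 1, "z": 44, "wx": 0, "wy": 0, "wz": 0}], "gripper": 0}}

```text
time_s: 13.45
eef_pos: [0.5079, 0.0646, 0.1036]
eef_rot: [0.0, 0.998, -0.056, 0.002]
ft_force: [0.1, -0.4, -0.1]
finger_gap: 0.0002
```

```bash
python3 - <<'E'
from mv import *
goal([.508,.064,.100])
import cv2
im,d=capture("side")
im2,d=capture("wrist")
cv2.imwrite("pics/s8.png",np.vstack([cv2.resize(im[140:260,205:365,::-1],(480,360)),cv2.resize(im2[:,:,::-1],(480,300))])[:600])
E
```

```text
t 13.45 pos [0.5079 0.0646 0.1036] f [ 0.1 -0.4 -0.1] gap 0.2 q [ 0.3   0.45 -0.58  1.99  0.35  0.79 -2.17]
shift [0.2 0.6 3.6] turn [-0.    -0.004 -0.004]
```

View pics/s8.png

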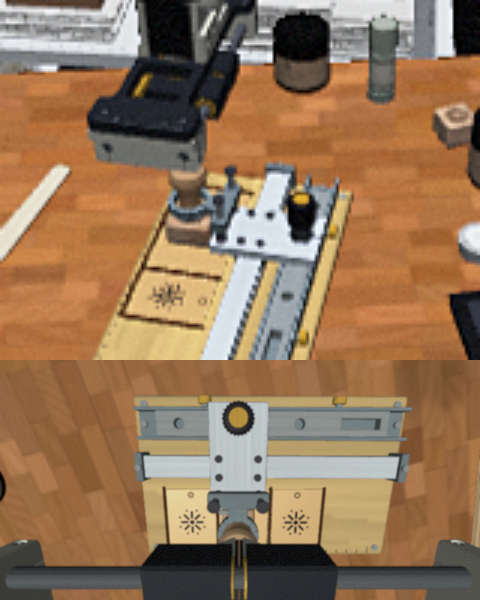

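The closed fingertips are centred over the head and the pin is still home. I'll press slowly.

Call:
{"name": "drive_tool", "arguments": {"targets": [{"x": 0, "y": 0.3, "z": 1, "wx": 0, "wy": 0, "wz": 0}, {"x": 0, "y": 0.3, "z": 2, "wx": 0, "wy": 0, "wz": 0}, {"x": 0, "y": 0.3, "z": 3, "wx": 0, "wy": 0, "wz": 0}, {"x": 0, "y": 0.3, "z": 4, "wx": 0, "wy": 0, "wz": 0}, {"x": 0, "y": 0.3, "z": 5, "wx": 0, "wy": 0, "wz": 0}, {"x": 0, "y": 0.3, "z": 6, "wx": 0, "wy": 0, "wz": 0}, {"x": 0, "y": 0.3, "z": 7, "wx": 0, "wy": 0, "wz": 0}, {"x": 0, "y": 0.3, "z": 7, "wx": 0, "wy": 0, "wz": 0}]}}

```text
time_s: 14.35
eef_pos: [0.5079, 0.0641, 0.0966]
eef_rot: [0.0, 0.998, -0.057, 0.002]
ft_force: [-1.1, -1.2, 4.9]
finger_gap: 0.0006
```

Call:
{"name": "drive_tool", "arguments": {"targets": [{"x": 0, "y": 0, "z": 1, "wx": 0, "wy": 0, "wz": 0}, {"x": 0, "y": 0, "z": 2, "wx": 0, "wy": 0, "wz": 0}, {"x": 0, "y": 0, "z": 3, "wx": 0, "wy": 0, "wz": 0}, {"x": 0, "y": 0, "z": 4, "wx": 0, "wy": 0, "wz": 0}, {"x": 0, "y": 0, "z": 5, "wx": 0, "wy": 0, "wz": 0}, {"x": 0, "y": 0, "z": 6, "wx": 0, "wy": 0, "wz": 0}, {"x": 0, "y": 0, "z": 7, "wx": 0, "wy": 0, "wz": 0}, {"x": 0, "y": 0, "z": 7, "wx": 0, "wy": 0, "wz": 0}]}}

```text
time_s: 15.15
eef_pos: [0.508, 0.0641, 0.0897]
eef_rot: [0.0, 0.998, -0.057, 0.002]
ft_force: [-2.3, -1.3, 7.4]
finger_gap: 0.0006
```

Call:
{"name": "drive_tool", "arguments": {"targets": [{"x": 0, "y": 0, "z": 0.7, "wx": 0, "wy": 0, "wz": 0}, {"x": 0, "y": 0, "z": 1.5, "wx": 0, "wy": 0, "wz": 0}, {"x": 0, "y": 0, "z": 1.5, "wx": 0, "wy": 0, "wz": 0}]}}

```text
time_s: 15.45
eef_pos: [0.508, 0.0641, 0.0883]
eef_rot: [0.0, 0.998, -0.057, 0.002]
ft_force: [-2.2, -0.7, 7.3]
finger_gap: 0.0004
```

Call:
{"name": "drive_tool", "arguments": {"targets": [{"x": 0, "y": 0, "z": 0.7, "wx": 0, "wy": 0, "wz": 0}, {"x": 0, "y": 0, "z": 1.4, "wx": 0, "wy": 0, "wz": 0}, {"x": 0, "y": 0, "z": 1.4, "wx": 0, "wy": 0, "wz": 0}]}}

```text
time_s: 15.75
eef_pos: [0.508, 0.0641, 0.0874]
eef_rot: [0.0, 0.998, -0.057, 0.002]
ft_force: [-3.5, -1.5, 11.6]
finger_gap: 0.0003
```

Call:
{"name": "drive_tool", "arguments": {"targets": [{"x": 0, "y": 0, "z": 0.5, "wx": 0, "wy": 0, "wz": 0}, {"x": 0, "y": 0, "z": 0.8, "wx": 0, "wy": 0, "wz": 0}, {"x": 0, "y": 0, "z": 0.8, "wx": 0, "wy": 0, "wz": 0}]}}

```text
time_s: 16.05
eef_pos: [0.508, 0.0641, 0.0871]
eef_rot: [0.001, 0.998, -0.057, 0.002]
ft_force: [-4.7, -0.7, 18.4]
finger_gap: 0.0004
```

The travel stalled at 0.087 with force rising to 18 N, so it's on the stop. I'll hold briefly, then rise.

Call:
{"name": "drive_tool", "arguments": {"targets": [{"x": 0, "y": 0, "z": 0, "wx": 0, "wy": 0, "wz": 0}, {"x": 0, "y": 0, "z": 0, "wx": 0, "wy": 0, "wz": 0}, {"x": 0, "y": 0, "z": 0, "wx": 0, "wy": 0, "wz": 0}, {"x": 0, "y": 0, "z": 0, "wx": 0, "wy": 0, "wz": 0}]}}

```text
time_s: 16.45
eef_pos: [0.508, 0.0642, 0.0871]
eef_rot: [0.001, 0.998, -0.056, 0.002]
ft_force: [-5.1, -1.4, 17.3]
finger_gap: 0.0004
```

Call:
{"name": "drive_tool", "arguments": {"targets": [{"x": 0, "y": 0, "z": -2, "wx": 0, "wy": 0, "wz": 0}, {"x": 0, "y": 0, "z": -5, "wx": 0, "wy": 0, "wz": 0}, {"x": 0, "y": 0, "z": -8, "wx": 0, "wy": 0, "wz": 0}, {"x": 0, "y": 0, "z": -11, "wx": 0, "wy": 0, "wz": 0}, {"x": 0, "y": 0, "z": -14, "wx": 0, "wy": 0, "wz": 0}, {"x": 0, "y": 0, "z": -25, "wx": 0, "wy": 0, "wz": 0}, {"x": 0, "y": 0, "z": -50, "wx": 0, "wy": 0, "wz": 0}, {"x": 0, "y": 0, "z": -75, "wx": 0, "wy": 0, "wz": 0}, {"x": -30, "y": 0, "z": -85, "wx": 0, "wy": 0, "wz": 0}, {"x": -30, "y": 0, "z": -85, "wx": 0, "wy": 0, "wz": 0}]}}

```text
time_s: 17.45
eef_pos: [0.4755, 0.0683, 0.172]
eef_rot: [0.001, 0.998, -0.056, 0.002]
ft_force: [0.1, -0.2, -0.4]
finger_gap: 0.0007
```

```bash
python3 - <<'E'
from h import *
from rig import *
for n in ["wrist","side"]:
    im,d=capture(n);np.savez(n+"9.npz",im=im,d=d,**{k:np.array(v) for k,v in calibration(n).items()})
crop('side9','pics/side9.png',225,335,165,285,5)
cv2.imwrite('pics/w9.png',load('wrist9')['im'][:,:,::-1])
s=load("side9")
for n,u,v in[("knob",404,207),("stamp",212,158),("carr",350,270)]:
    a,b=225+(u-2)/5,165+(v-2)/5;o,dd=ray(s,a,b);print(n,np.round(o+dd*np.median(s["d"][int(b+.5)-1:int(b+.5)+2,int(a+.5)-1:int(a+.5)+2]),4))
E
```

```text
knob [0.5992 0.0564 0.0804]
stamp [0.5082 0.0623 0.0992]
carr [0.5732 0.0524 0.0415]
```

View pics/side9.png

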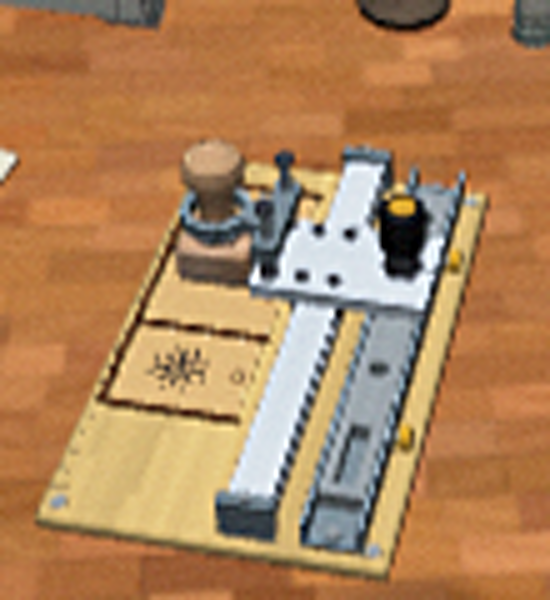

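View pics/w9.png

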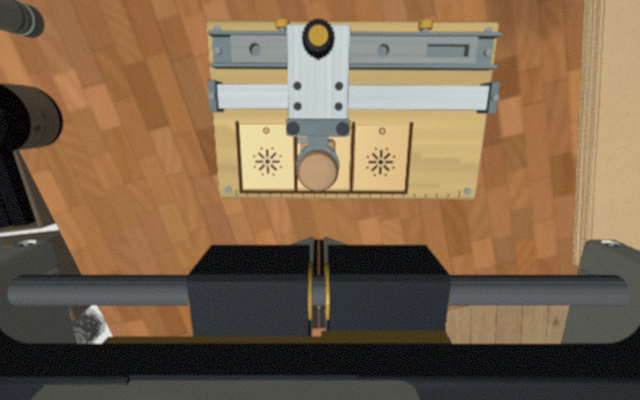

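The stamp is up (head at 0.099, (212,158) as before), the pin is home (cap at 0.080), and the gripper is clear.

```bash
python3 -c "
from rig import *
print(hand_in())"
```

```text
the job is handed in; nothing more can be done
None
```

I stamped the blank tag, which was the middle one, and handed the job in at about 17.5 s; no verdict comes back.

**What I did:** I pulled the knob up about 11 mm and slid the carriage about 108 mm. I set the pin gently on the strip and nudged the knob sideways with loose fingers until the pin dropped in. I then pressed the stamp slowly to its stop: the travel stalled at 0.087 m with 17–18 N on the fingers. I held it there about 0.4 s and let it rise.

**Last checks:**

| Check | Measured | Expected |
|---|---|---|
| Knob cap height | 0.080 m | 0.081 m with the pin home |
| Stamp head height | 0.099 m | 0.100 m when up |
| Stamp to tag centre, along the guide | about 5 mm | within 13 mm |

The gripper was clear of everything, and I saw no contact with the bystanders, though I did not re-measure their positions.

**What disagreed:**
- The wrist camera read about 2–4 mm lower in y than the fixed cameras. I worked from relative distances and from feeling for the hole instead.
- The fingers closed to 21 mm on the knob rather than the stated 23 mm, but the pull forces matched the plunger spring.
- Starting the carriage sideways took more than 7 N, not the 5 N stated.

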